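# Line up the copy-stand foot with a drift pin and drop in its bolts

### The job

The strip inside the copy-stand foot has slid out of line with the cover plate. Feel your way through the plate's middle hole with the drift pin, draw the strip into line and push the pin fully home without forcing it; then, leaving the pin in, drop the two bolts fully home into the end holes. Leave everything else on the table where it is.

Things in the scene. Friction and masses are not known exactly. Their poses are not given: they have to be found in the camera images.
- foot: Fixed foot of a copy stand: grey housing 150 x 190 x 48 mm, top face at z = 48 mm, a bright steel cover plate (66 x 170 mm, 6 mm thick) flush in its top, a flush round column socket beside it. Origin on the table under the plate's middle hole, z up. Three holes lie in a row along its y; the housing spans x -45 to +105 mm, y -95 to +95. A dark strip lies hidden under the plate.
- hole_mid (a point): Centre of the mouth of the plate's middle hole, 17 mm diameter, on the top face, for the drift pin; axes as the foot's. 7 mm below lies the top of the strip: 8 mm thick, with three matching 17 mm holes, hollow below to 44 mm. It slides only along y (about 5 N friction, stays where left). It starts about 10 mm out of line, to +y or to -y: not told, only felt or glimpsed in the holes.
- hole_left (a point): Centre of the mouth of the plate's end hole 52 mm along the foot's +y from the middle one; 17 mm diameter, on the top face, for either bolt.
- hole_right (a point): Centre of the mouth of the plate's end hole 52 mm along the foot's -y from the middle one; 17 mm diameter, on the top face, for either bolt.
- rack: Fixed wooden block 170 x 60 x 46 mm, origin under its centre, z up. Three 17 mm square holes, 42 mm deep, lie in a row along its x at -55, 0, +55 mm. The drift pin and the two bolts hang upright in them, in any order, the underside of each head on the rack's top, 46 mm above the table.
- drift_pin: Steel drift pin, 110 g, upright. Square head 22 x 22 x 34 mm tall, sides along its x and y; origin at the centre of the head's underside. Below it: 15 mm diameter for 11 mm, a 17 mm taper, then a 5 mm nose 12 mm long ending 40 mm below the origin. The nose enters the strip only off-centre, where the holes overlap; then bring it to the centre. Over 30 N on foot or strip is forcing.
- bolt_a: Plain steel bolt, 90 g, upright: round head 24 mm diameter, 28 mm tall, origin at the centre of the head's underside, z up; below it a straight plain shank 12 mm in diameter, 22 mm long. It is not screwed, only dropped in. Both bolts are alike. Over 30 N on foot or strip is forcing.
- bolt_b: The other bolt, the same as bolt_a.
Not all that is in view belongs to the job. What is shaped like the bolt_b but pink or red is not meant.

How it is judged:
On the way, in this order (a step that is already met when the one before it is completed fails the run):
1. the drift pin stands fully home in the middle hole (z of drift_pin in the frame of foot between 0.045 and 0.051 m and horizontal distance between drift_pin and hole_mid below 0.0035 m and angle between drift_pin's own z axis and vertical below 0.12 rad), for 0.2 s.
2. both bolts are fully home in the end holes, the pin still home (all of step 1 and ((z of bolt_a in the frame of foot between 0.045 and 0.051 m and horizontal distance between bolt_a and hole_left below 0.004 m and angle between each of bolt_a, bolt_b's own z axis and vertical below 0.12 rad and z of bolt_b in the frame of foot between 0.045 and 0.051 m and horizontal distance between bolt_b and hole_right below 0.004 m) or (z of bolt_b in the frame of foot between 0.045 and 0.051 m and horizontal distance between bolt_b and hole_left below 0.004 m and angle between each of bolt_b, bolt_a's own z axis and vertical below 0.12 rad and z of bolt_a in the frame of foot between 0.045 and 0.051 m and horizontal distance between bolt_a and hole_right below 0.004 m))), for 0.2 s.
At the end, for the whole second after the job is handed in: The drift pin stands in the middle hole and one bolt in each end hole, each with the underside of its head within 3 mm of the cover plate, upright within 0.12 rad, centred within 3.5 mm (pin) or 4 mm (bolts), released and at rest (all of step 2 and linear speed of each of drift_pin, bolt_a, bolt_b below 0.02 m/s); the robot touches nothing.
It fails at once if the drift pin is forced: more than 30 N against the foot or its strip (contact force between drift_pin and foot above 30 N or contact force between drift_pin and strip above 30 N).
It fails at once if a bolt is forced: more than 30 N against the foot or its strip (contact force between any of bolt_a, bolt_b and foot above 30 N or contact force between any of bolt_a, bolt_b and strip above 30 N).
It fails at once if something else on the table is shifted by more than 30 mm (distance of any of loupe, phone, film_can, card_box, notebook, blower, brush from where it was at the start of the episode above 0.03 m).
It also fails if it takes over 72 s, if anything falls off the work surface, if the arm or the gripper's body presses on something with over 40 N, if the wrist force passes 120 N, or if a joint passes its speed limit or range.

### The arm

A 6-joint arm with a two-finger parallel gripper is mounted at the origin on the work surface. World frame = base frame: x ahead of the robot, y to its left, z up, the work surface at z = 0. Lengths are in m, angles in rad, forces in N, time in s.
With the tool pointing down it reaches from about 0.375 to 0.9 m from the base axis. Payload 3.1 kg.
Tool frame: the origin (TCP) lies midway between the tips of the shut fingers; the grasp point (between the pads) lies 19 mm behind it; z points along the fingers, y is the line along which they close (so a half turn about z gives the same grasp; the last joint's range is limited). The gripper opens to 85 mm and grips with 20 to 120 N. Pads are 22 mm wide; open, the fingers measure 114 mm over their backs; the gripper's body (76 mm by 85 mm) begins 54 mm behind the grasp point. The pads swing forward as they close: fully open they stand 13 mm farther back than shut.
Start: joints at [-1.502, 0.527, 1.433, -0, 1.181, -0.178], TCP at [0.153, -0.606, 0.231] pointing down, gripper open.
Joint ranges: [-3.08, 3.08], [-0.75, 2.2], [0.22, 2.44], [-1.43, 4.57], [0, 2.65], [-2.85, 2.85]. Speed limits (rad/s): [2.79, 2.79, 3.14, 3.14, 3.14, 3.14].

### API

Orientations are given as a unit quaternion [x, y, z, w].
In Python, from station import manip gives the robot as it stands.
- The arm moves only by the tool step_arm, never from a script. Its argument "targets" is text: rows parted by semicolons, each of 4 numbers parted by spaces: the shift along the tool's x, y, z in mm, then the turn about the tool's z in degrees. A call has 1 to 12 rows; each row is the pose to reach, as a shift and turn from the pose commanded when the call began, along the tool's axes at that moment; what a row does not reach only later rows make up. A row lasts 1/10 s, in which the tool goes at most 50 mm and 8.59 degrees, less where a joint would pass 70% of its speed; a pose out of reach is approached as far as the arm can. A call with a gripper value outside its range is refused whole. "gripper" is the closure, from 0 (fully open) to 1 (shut), set as the call begins (left out, the last holds). The fingers move at their own pace and stop on an object; "squeeze" is the grip in N (left out, the last holds). Time passes only in rows, so rows that repeat a pose let the fingers close. It gives the time, the measured TCP pose, the force, the opening and the grip force at its end, in the units of the state.
- manip.sense(): the state, without advancing time (a new reading comes with each control period).
- manip.snapshot(name): name is "scene" or "side" or "wrist"; returns the picture (384x512x3 uint8, red, green, blue); there is no depth.
- manip.get_calibration(name): a dict with "fov_y" (degrees; the focal length in pixels is half the picture's height over the tangent of half this angle, whatever the lens; pixels are square), "cx", "cy" (the principal point, pixels), "extrinsics" (4x4, takes a point from camera to world coordinates); the wrist camera has in their place "tool_from_camera" (4x4, takes a point from camera to tool coordinates, whose origin is the TCP and whose axes are the flange's). Camera axes: x right, y down, z forward; pixel columns grow to the right and rows downward; lengths in m; the calibration is good to about 2 mm. A picture is of the moment at which its call begins: read the wrist's pose just before it. get_calibration takes no time and is no camera call.
- manip.sign_off(): hands the job in; it is judged then, once.
Trained networks look in the newest picture that a camera, given by its name, has taken for a name from the list of things; names that differ only in an ending like _2 or _b are one class to them, and where a whole thing is asked for, a point or a joint stands for the part that bears it (a point fixed in the world has none). Each returns a list of dicts, best first, with "p" (0 to 1); they miss things now and then, are a little off and sometimes report something else, mostly with a low value. They report only what shows in the picture. A call takes as long as a camera call. They do not tell look-alikes from the thing itself.
- manip.recognise(camera, query): "position" ([column, row] in pixels, amid what is visible of it).
- manip.masks_of(camera, query): "pixels" (384x512 bool, what is visible of it) and "position" ([column, row] in pixels, amid what is visible of it).
- manip.mark_of(camera, query): "position" ([column, row] in pixels: a listed point, or the origin of a listed thing).
The state is a dict: "t": time; "q": joint angles; "qd": joint speeds; "tau": joint torques, N m; "tcp_pos": TCP position; "tool_rot": TCP orientation; "force": force on the tool from outside, world axes, zero at the start; "ft_torque": the same for the moment, N m; "finger_gap": opening from 0.0 (shut) to 1.0 (fully open); "gripper_force": force on a finger pad.
Only numpy, scipy, OpenCV 4.12 (cv2) and the standard library are available. Lean on these libraries where they do the work, as an engineer would, in place of code of your own. Each camera call takes 0.05 s, during which the arm holds its last target. There are 200 camera calls.

## Working session

There is one attempt and no reset: what is moved stays moved. The work goes in short steps, Python scripts to look and compute and a tool call to move; the robot and the scene stay as the last step left them, time stands still between calls to the robot, and variables do not carry over. Pictures are saved under pics/ and viewed, at most 12 in all, crops included, and the job is handed in when it is done.

Besides the shell and the picture viewer there is one more tool, called after "Request:" by a JSON object that holds its "method" and its "body". step_arm: Moves the arm, as the interface text tells. Its arguments: {"type":"object","properties":{"targets":{"type":"string"},"gripper":{"type":"number"},"squeeze":{"type":"number"}},"required":["targets"]}

```bash
mkdir -p pics; ls; cat > h.py <<'E'
import numpy as np, cv2
from scipy.spatial.transform import Rotation as R
from station import manip as m
def cam(n):
    c=m.get_calibration(n); f=192/np.tan(np.radians(c["fov_y"])/2)
    if "extrinsics" in c: T=np.array(c["extrinsics"])
    else:
        s=m.sense(); W=np.eye(4); W[:3,:3]=R.from_quat(s["tool_rot"]).as_matrix(); W[:3,3]=s["tcp_pos"]
        T=W@np.array(c["tool_from_camera"])
    return f,c["cx"],c["cy"],T
def ray(C,p):
    f,cx,cy,T=C; d=T[:3,:3]@np.array([(p[0]-cx)/f,(p[1]-cy)/f,1]); return T[:3,3],d/np.linalg.norm(d)
def atz(C,p,z):
    o,d=ray(C,p); return o+d*(z-o[2])/d[2]
def meet(rs):
    A=0;b=0
    for o,d in rs:
        P=np.eye(3)-np.outer(d,d); A=A+P; b=b+P@o
    return np.linalg.solve(A,b)
def proj(C,x):
    f,cx,cy,T=C; v=T[:3,:3].T@(np.array(x)-T[:3,3]); return np.array([cx+f*v[0]/v[2],cy+f*v[1]/v[2]])
def snap(n,name=None):
    C=cam(n); im=m.snapshot(n)
    if name: cv2.imwrite(f"pics/{name}.png",im[:,:,::-1])
    return C,im
E
python3 - <<'E'
from h import *
np.set_printoptions(precision=4,suppress=True)
ims=[]
for n in("scene","side","wrist"):
    C,im=snap(n); ims.append(im); print(n,C[0],C[3].tolist() if n!="wrist" else np.array(m.get_calibration(n)["tool_from_camera"]).tolist())
    for q in("foot","hole_mid","hole_left","hole_right","rack","drift_pin","bolt_a"):
        print(q,[(np.round(r["position"],1).tolist(),round(r["p"],2)) for r in m.mark_of(n,q)])
a=np.hstack(ims[:2]); cv2.imwrite("pics/a.png",cv2.resize(a,(800,300),interpolation=cv2.INTER_AREA)[:,:,::-1])
cv2.imwrite("pics/scene.png",ims[0][:,:,::-1]);cv2.imwrite("pics/side.png",ims[1][:,:,::-1])
b=np.vstack([np.hstack([cv2.resize(i,(400,300)) for i in ims[:2]]),np.hstack([cv2.resize(ims[2],(400,300)),np.zeros((300,400,3),np.uint8)])]);cv2.imwrite("pics/b.png",b[:,:,::-1])
print(m.sense())
E
```

```text
pics
scene 426.3009227435838 [[-0.37495174158497213, 0.756025388090765, -0.5365042441999919, 0.9640384640224529], [0.9268946662401603, 0.29533345444934184, -0.23161266886455223, 0.2652399787872008], [-0.016657406098744037, -0.5841264959280882, -0.8114916928575638, 0.7306898426201786], [0.0, 0.0, 0.0, 1.0]]
foot [([162.9, 179.9], 0.57)]
hole_mid [([157.7, 167.1], 0.73)]
hole_left [([182.8, 175.6], 0.74)]
hole_right [([134.1, 159.2], 0.95), ([345.6, 229.6], 0.7)]
rack [([343.7, 241.1], 0.73)]
drift_pin [([345.8, 229.3], 0.78)]
bolt_a [([343.9, 257.5], 0.75), ([345.3, 203.9], 0.67), ([387.3, 293.7], 0.66), ([392.0, 261.5], 0.65), ([280.0, 248.1], 0.49), ([159.2, 167.0], 0.21)]
side 384.36100380571094 [[-0.8956632972180641, -0.2446838415742273, 0.3713718832773209, 0.2559123799858438], [-0.4444092770096251, 0.5242643431155687, -0.7263933459534054, 0.6443461239594529], [-0.0169603220561403, -0.8156449694628661, -0.5783040992986929, 0.5121335951271125], [0.0, 0.0, 0.0, 1.0]]
foot [([302.2, 168.8], 0.65)]
hole_mid [([304.1, 149.7], 0.72), ([309.3, 141.5], 0.59)]
hole_left [([295.3, 158.5], 0
[... 410 characters left out ...]
587245, 0.00021508610516574045], [0.00022874304254187524, -0.32262765190737447, 0.9465259351445962, -0.14201586432440894], [0.0, 0.0, 0.0, 1.0]]
foot []
hole_mid []
hole_left []
hole_right []
rack []
drift_pin []
bolt_a []
{'t': 1.2, 'q': array([-1.5025,  0.5275,  1.4327, -0.    ,  1.1814, -0.1785]), 'qd': array([-0.0017, -0.0005, -0.0013,  0.0011, -0.0016,  0.0014]), 'tau': array([ -0.0011, -44.2332, -17.842 ,  -0.0003,   0.0008,   0.    ]), 'tcp_pos': array([ 0.1527, -0.606 ,  0.2313]), 'tool_rot': array([ 0.9924,  0.1231, -0.    ,  0.    ]), 'force': array([-0.1475, -0.2796,  0.7076]), 'ft_torque': array([ 0.0232, -0.0134,  0.0074]), 'gripper_force': 0.0, 'finger_gap': 0.9994632787223162}
```

View pics/b.png

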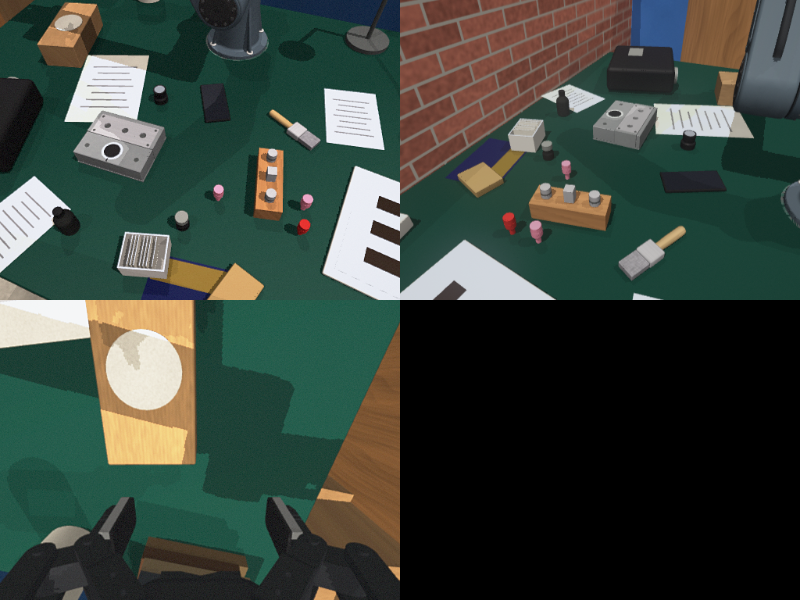

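The scene picture shows the foot at about (158,167) and the rack at about (345,232).
- **Could be taken for bolts:** grey heads in the rack at (345,204) and (344,257), pink bolts at (280,248) and (392,261), and a red one at (387,294).
- **Choice:** the two grey ones in the rack are the bolts, and the square head between them at (346,229) is the pin.

```bash
python3 - <<'E'
from h import *
np.set_printoptions(precision=4,suppress=True)
S=cam("scene");D=cam("side")
P={"mid":((157.7,167.1),(304.1,149.7)),"left":((182.8,175.6),(295.3,158.5)),"right":((134.1,159.2),(308.6,140.8)),"pin":((345.8,229.3),(215.8,256.8)),"b1":((343.9,257.5),(185.5,249.5)),"b2":((345.3,203.9),(249,261.2))}
for k,(a,b) in P.items(): print(k,meet([ray(S,a),ray(D,b)]),atz(S,a,.047),atz(D,b,.047))
a=cv2.imread("pics/scene.png")[180:320,260:420];b=cv2.imread("pics/side.png")[210:330,110:290]
cv2.imwrite("pics/c.png",np.hstack([cv2.resize(a,(400,350),interpolation=2),cv2.resize(b,(400,350),interpolation=2)]))
T=R.from_quat(m.sense()["tool_rot"]).as_matrix();print(T)
E
```

```text
mid [ 0.5275 -0.147   0.0436] [ 0.5337 -0.1407  0.047 ] [ 0.5249 -0.1488  0.047 ]
left [ 0.5292 -0.0874  0.0483] [ 0.5346 -0.0819  0.047 ] [ 0.5288 -0.1001  0.047 ]
right [ 0.5318 -0.1992  0.0454] [ 0.5332 -0.1977  0.047 ] [ 0.5308 -0.1971  0.047 ]
pin [0.5331 0.2573 0.0427] [0.5362 0.2578 0.047 ] [0.5304 0.2601 0.047 ]
b1 [0.59   0.2678 0.044 ] [0.5933 0.2697 0.047 ] [0.5871 0.2676 0.047 ]
b2 [0.4776 0.2415 0.0418] [0.4818 0.2422 0.047 ] [0.4749 0.2451 0.047 ]
[[ 0.9697  0.2443  0.    ]
 [ 0.2443 -0.9697 -0.    ]
 [-0.      0.     -1.    ]]
```

View pics/c.png

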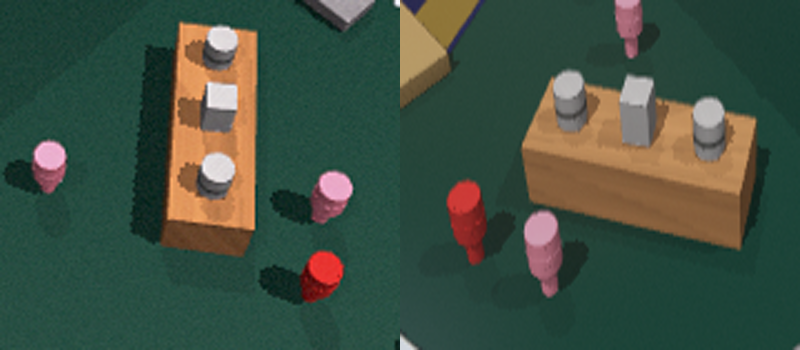

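The crop confirms the two grey round heads at the rack's ends and the square-headed pin in its middle; the pink and red ones stand on the table. I'll look at the foot on the way.

Request:
{"method": "step_arm", "body": {"targets": "475 -350 0 0;475 -350 0 0;475 -350 0 0;475 -350 0 0;475 -350 0 0;475 -350 0 0;475 -350 0 0;475 -350 0 0;475 -350 0 0;475 -350 0 0;475 -350 0 0;475 -350 0 0"}}

```text
t: 2.4
tcp_pos: [0.5293, -0.1482, 0.2316]
tool_rot: [0.992, 0.124, 0.0, 0.0]
force: [-0.6, -0.9, -0.5]
finger_gap: 0.997
gripper_force: 0.0
```

Request:
{"method": "step_arm", "body": {"targets": "0 0 0 0;0 0 0 0;0 0 0 0"}}

```text
t: 2.7
tcp_pos: [0.5272, -0.1513, 0.2312]
tool_rot: [0.992, 0.123, -0.0, 0.0]
force: [-0.8, -0.8, -0.3]
finger_gap: 0.998
gripper_force: 0.0
```

```bash
python3 - <<'E'
from h import *
np.set_printoptions(precision=4,suppress=True)
C,im=snap("wrist","w1"); s=m.sense(); print(s["t"],s["tcp_pos"],s["qd"].max())
np.save("w1.npy",C[3])
for q in("foot","hole_mid","hole_left","hole_right"):
    for r in m.mark_of("wrist",q): print(q,np.round(r["position"],1),round(r["p"],2),atz(C,r["position"],0 if q=="foot" else .048))
E
```

```text
2.75 [ 0.5271 -0.1516  0.2313] 0.0022328894959704384
foot [248.8 156.1] 0.73 [ 0.5327 -0.1399  0.    ]
hole_mid [243.5 165.3] 0.55 [ 0.5306 -0.1354  0.048 ]
hole_left [201.3 159. ] 0.88 [ 0.5261 -0.0876  0.048 ]
hole_right [294.2 177.2] 0.85 [ 0.5311 -0.1952  0.048 ]
```

View pics/w1.png

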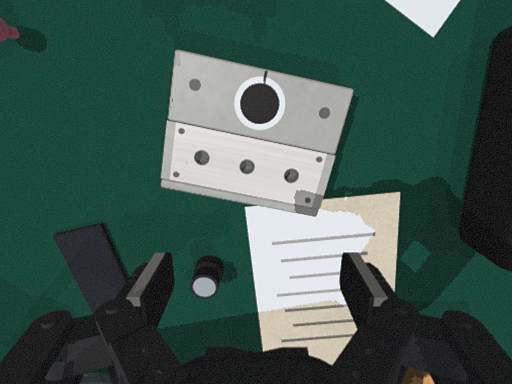

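The wrist picture shows the three dark holes at about (202,157), (247,166) and (291,175). I'll fit their rims and enlarge them.

```bash
python3 - <<'E'
from h import *
np.set_printoptions(precision=4,suppress=True)
im=cv2.imread("pics/w1.png"); C=list(cam("wrist")); C[3]=np.load("w1.npy")
g=cv2.cvtColor(im,6); X=[]
for p in((202,157),(247,166),(291,175)):
    x,y=p; w=g[y-13:y+14,x-13:x+14]; big=cv2.resize(w,None,fx=8,fy=8,interpolation=2); _,b=cv2.threshold(big,0,255,cv2.THRESH_BINARY_INV+cv2.THRESH_OTSU)
    c=max(cv2.findContours(b,0,1)[0],key=cv2.contourArea); e=cv2.fitEllipse(c); q=np.array(e[0])/8-.5+.0625+np.array([x-13,y-13])+.0
    X.append(atz(C,q,.048)); print(q,np.array(e[1])/8,X[-1])
X=np.array(X);print(np.linalg.norm(np.diff(X,axis=0),axis=1),X.mean(0),np.degrees(np.arctan2(*(X[0]-X[2])[:2][::-1])))
cv2.imwrite("pics/w1c.png",cv2.convertScaleAbs(cv2.resize(im[140:195,180:315],None,fx=5.9,fy=5.9,interpolation=2),alpha=1.6))
E
```

```text
[201.343  157.2455] [14.506  15.5138] [ 0.5281 -0.0873  0.048 ]
[246.5902 166.3239] [14.4217 14.8956] [ 0.5303 -0.1391  0.048 ]
[290.8787 175.3135] [14.0608 14.8582] [ 0.5324 -0.1909  0.048 ]
[0.0519 0.0518] [ 0.5302 -0.1391  0.048 ] 92.37986774289709
```

View pics/w1c.png

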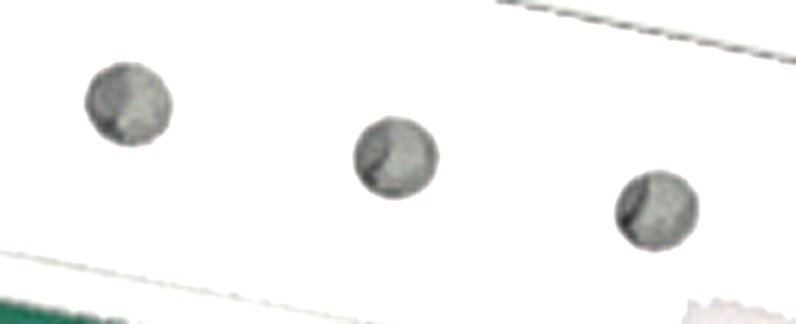

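The rim fits agree well, with spacing 51.9 mm and foot yaw 2.4°. The dark part of each hole lies to its left (+y), so the strip is probably offset to +y; I'll check by feel. Next, the rack.

Request:
{"method": "step_arm", "body": {"targets": "105 -395 40 0;105 -395 40 0;105 -395 40 0;105 -395 40 0;105 -395 40 0;105 -395 40 0;105 -395 40 0;105 -395 40 0;105 -395 40 0;105 -395 40 0;105 -395 40 0;105 -395 40 0"}}

```text
t: 4.15
tcp_pos: [0.5335, 0.2561, 0.1915]
tool_rot: [0.993, 0.122, -0.0, 0.0]
force: [0.8, -0.6, 0.7]
finger_gap: 1.006
gripper_force: 0.0
```

```bash
python3 - <<'E'
from h import *
np.set_printoptions(precision=4,suppress=True)
C,im=snap("wrist","w2"); s=m.sense(); print(s["t"],s["tcp_pos"],s["q"])
np.save("w2.npy",C[3])
for q in("drift_pin","bolt_a","rack"):
    for r in m.mark_of("wrist",q): print(q,np.round(r["position"],1),round(r["p"],2),atz(C,r["position"],0 if q=="rack" else .046))
for q in("drift_pin","bolt_a"):
    for r in m.masks_of("wrist",q): 
        ys,xs=np.nonzero(r["pixels"]); print(q,round(r["p"],2),np.round(r["position"]),xs.min(),xs.max(),ys.min(),ys.max())
E
```

```text
4.2 [0.5335 0.2561 0.1916] [ 0.2591  0.5306  1.5583 -0.0004  1.0528  1.5859]
drift_pin [256.5 184.5] 0.55 [0.5295 0.2549 0.046 ]
drift_pin [258.5 170.5] 0.3 [0.5444 0.2565 0.046 ]
bolt_a [255.1 235.4] 0.91 [0.473  0.2424 0.046 ]
bolt_a [174.6 135.4] 0.89 [0.5587 0.3441 0.046 ]
bolt_a [181.2  69.7] 0.79 [0.6185 0.3473 0.046 ]
bolt_a [258. 132.] 0.66 [0.5814 0.2663 0.046 ]
bolt_a [370.7 132.2] 0.61 [0.6075 0.1604 0.046 ]
rack [260.5 175.3] 0.74 [0.5282 0.2497 0.    ]
drift_pin 0.61 [256. 190.] 245 268 173 205
drift_pin 0.55 [498. 246.] 472 511 183 285
bolt_a 0.94 [176.  69.] 159 191 54 82
bolt_a 0.8 [258. 129.] 245 270 116 145
bolt_a 0.74 [258. 240.] 245 268 223 253
bolt_a 0.68 [377. 134.] 357 391 122 149
bolt_a 0.59 [170. 140.] 158 186 124 149
bolt_a 0.19 [499. 249.] 473 511 183 285
```

View pics/w2.png

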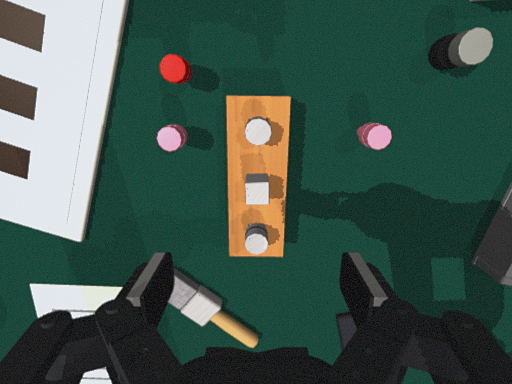

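The picture shows the rack in line with the tool's x axis, the pin's square top at about (257,189), and the bolts at (258,131) and (257,239). I'll measure the tops.

```bash
python3 - <<'E'
from h import *
np.set_printoptions(precision=4,suppress=True)
im=cv2.imread("pics/w2.png"); C=list(cam("wrist")); T=C[3]=np.load("w2.npy")
hsv=cv2.cvtColor(im,40); b=((hsv[...,1]<40)&(hsv[...,2]>165)).astype(np.uint8)
s=m.sense(); W=R.from_quat(s["tool_rot"]).as_matrix()
for n,(x,y),z in(("bF",(258,131),.074),("pin",(257,189),.080),("bN",(257,239),.074)):
    w=np.zeros_like(b); w[y-22:y+23,x-18:x+19]=b[y-22:y+23,x-18:x+19]
    c=max(cv2.findContours(w,0,1)[0],key=cv2.contourArea); r=cv2.minAreaRect(c)
    c0=np.array(r[0]); X=atz(C,c0,z); print(n,c0,r[1:],X,"tool mm",1000*W.T@(X-s["tcp_pos"]))
    print([np.round(1000*W.T@(atz(C,p,z)-s["tcp_pos"]),1).tolist() for p in cv2.boxPoints(r)])
S=cam("scene");D=cam("side")
print(meet([ray(S,(345.8,229.3)),ray(D,(215.8,256.8)),ray(C,(256.5,184.5))]),meet([ray(S,(343.9,257.5)),ray(D,(185.5,249.5)),ray(C,(258,132))]))
E
```

```text
bF [257.5 131.5] ((25.0, 25.0), 90.0) [0.5848 0.2678 0.074 ] tool mm [ 52.4419   2.3136 117.5028]
[[63.1, -8.4, 117.5], [63.0, 13.1, 117.5], [41.5, 13.4, 117.5], [41.6, -8.8, 117.5]]
pin [256.5 193. ] ((22.0, 23.0), 90.0) [0.5316 0.2554 0.08  ] tool mm [ -2.1553   1.3491 111.4943]
[[8.3, -9.0, 111.5], [8.3, 11.7, 111.5], [-12.9, 12.0, 111.5], [-12.9, -9.3, 111.5]]
bN [256.  243.5] ((19.0, 22.0), 90.0) [0.4782 0.2427 0.074 ] tool mm [-57.0826   0.7666 117.4858]
[[-46.6, -10.0, 117.5], [-46.6, 11.6, 117.5], [-67.8, 11.8, 117.5], [-67.8, -10.3, 117.5]]
[0.5316 0.2565 0.0432] [0.5866 0.2676 0.0444]
```

Request:
{"method": "step_arm", "body": {"targets": "-2 1.3 50 0;-2 1.3 95 0;-2 1.3 120 0;-2 1.3 139 0;-2 1.3 139 0;-2 1.3 139 0"}}

```text
t: 5.05
tcp_pos: [0.5318, 0.2562, 0.0524]
tool_rot: [0.992, 0.123, -0.0, 0.0]
force: [-1.6, -0.1, 0.4]
finger_gap: 0.998
gripper_force: 0.0
```

Request:
{"method": "step_arm", "body": {"targets": "0 0 0 0;0 0 0 0;0 0 0 0;0 0 0 0;0 0 0 0;0 0 0 0;0 0 0 0;0 0 0 0", "gripper": 1, "squeeze": 50}}

```text
t: 5.85
tcp_pos: [0.5319, 0.2564, 0.0531]
tool_rot: [0.992, 0.123, 0.0, -0.0]
force: [-0.6, -1.3, 6.0]
finger_gap: 0.244
gripper_force: 49.4
```

Request:
{"method": "step_arm", "body": {"targets": "0 0 -40 0;0 0 -85 0;0 0 -130 0;0 0 -130 0"}}

```text
t: 6.25
tcp_pos: [0.5357, 0.2577, 0.1885]
tool_rot: [0.992, 0.123, 0.007, -0.001]
force: [0.0, 0.6, -1.2]
finger_gap: 0.247
gripper_force: 51.8
```

Request:
{"method": "step_arm", "body": {"targets": "-12 46 0 -8;-24 92 0 -16;-36 138 0 -24;-48 184 0 -32;-60 230 0 -40;-72 276 0 -48;-84 322 0 -56;-96 366 0 -64;-98.4 382.6 0 -72;-98.4 382.6 0 -78.3;-98.4 382.6 0 -78.3;-98.4 382.6 0 -78.3"}}

```text
t: 7.45
tcp_pos: [0.5287, -0.1381, 0.1813]
tool_rot: [0.693, 0.721, -0.0, -0.001]
force: [0.7, -0.1, -1.7]
finger_gap: 0.246
gripper_force: 51.7
```

```bash
python3 - <<'E'
from h import *
np.set_printoptions(precision=4,suppress=True)
C,im=snap("wrist","w3"); s=m.sense(); print(s["t"],s["tcp_pos"],s["q"],s["force"],np.degrees(R.from_quat(s["tool_rot"]).as_euler("zyx")))
np.save("w3.npy",C[3]); np.savez("s3.npz",**s)
for n,X in(("L",(.5281,-.0873,.048)),("M",(.5303,-.1391,.048)),("R",(.5324,-.1909,.048))): print(n,proj(C,X))
for q in("hole_mid","hole_left","hole_right","drift_pin"):
    for r in m.mark_of("wrist",q): print(q,np.round(r["position"],1),round(r["p"],2),atz(C,r["position"],.048))
E
```

```text
7.5 [ 0.5289 -0.1378  0.1815] [-0.4595  0.4894  1.6799  0.0002  0.9743 -0.5006] [-0.9152 -0.4196 -0.8642] [ -92.3519   -0.0989 -179.9419]
L [258.506  131.8889]
M [258.5523 185.4456]
R [258.4974 233.144 ]
hole_left [260.  133.3] 0.57 [ 0.5295 -0.0885  0.048 ]
hole_right [256.2 233.4] 0.56 [ 0.53   -0.1913  0.048 ]
drift_pin [253.3 248.1] 0.56 [ 0.5276 -0.2086  0.048 ]
```

View pics/w3.png

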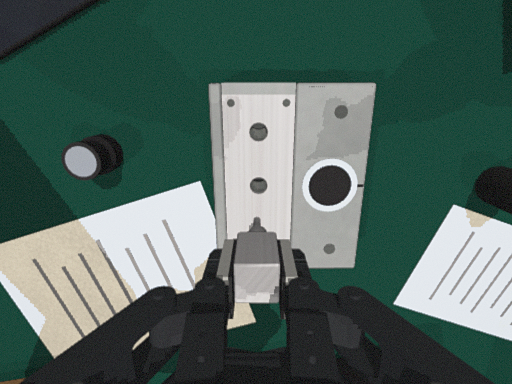

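The holes are at (258,132) and (258,185), and the pin's nose tip at about (257,220). I'll fit the rims, check the pin in the hand, and enlarge the holes.

```bash
cat >fit.py <<'E'
from h import *
np.set_printoptions(precision=4,suppress=True)
def fit(g,p,n=13):
    x,y=p; w=g[y-n:y+n+1,x-n:x+n+1]; big=cv2.resize(w,None,fx=8,fy=8,interpolation=2); _,b=cv2.threshold(big,0,255,cv2.THRESH_BINARY_INV+cv2.THRESH_OTSU)
    c=max(cv2.findContours(b,0,1)[0],key=cv2.contourArea); e=cv2.fitEllipse(c)
    return np.array(e[0])/8-.4375+np.array([x-n,y-n]),np.array(e[1])/8
E
python3 - <<'E'
from fit import *
im=cv2.imread("pics/w3.png"); C=list(cam("wrist")); C[3]=np.load("w3.npy"); s=np.load("s3.npz")
g=cv2.cvtColor(im,6); W=R.from_quat(s["tool_rot"]).as_matrix()
for p in((258,132),(258,185)):
    q,e=fit(g,p); X=atz(C,q,.048); print(q,e,X,1000*W.T@(X-s["tcp_pos"]))
for z in(.007,.035,.047): print("axis",z,proj(C,s["tcp_pos"]+W@[0,0,z]), "x+2mm",proj(C,s["tcp_pos"]+W@[.002,0,z]))
a=cv2.resize(im[115:200,230:290],None,fx=7,fy=7,interpolation=2)[:600]
b=cv2.resize(im[205:265,230:290],None,fx=6.6,fy=6.6,interpolation=2)
k=np.zeros((600,800,3),np.uint8);k[:a.shape[0],:400]=cv2.convertScaleAbs(a,alpha=1.8)[:,:400];k[:b.shape[0],400:796]=b;cv2.imwrite("pics/w3c.png",k)
E
```

```text
[258.1    131.5159] [18.4214 18.5569] [ 0.5277 -0.087   0.048 ] [ 50.6974   1.129  133.5843]
[258.1674 185.0707] [16.3133 17.3251] [ 0.5299 -0.1387  0.048 ] [ -1.1044   1.1989 133.528 ]
axis 0.007 [257.1766 247.4597] x+2mm [257.1733 244.3426]
axis 0.035 [257.1012 226.6609] x+2mm [257.0982 223.902 ]
axis 0.047 [257.0749 219.3912] x+2mm [257.0719 216.7626]
```

View pics/w3c.png

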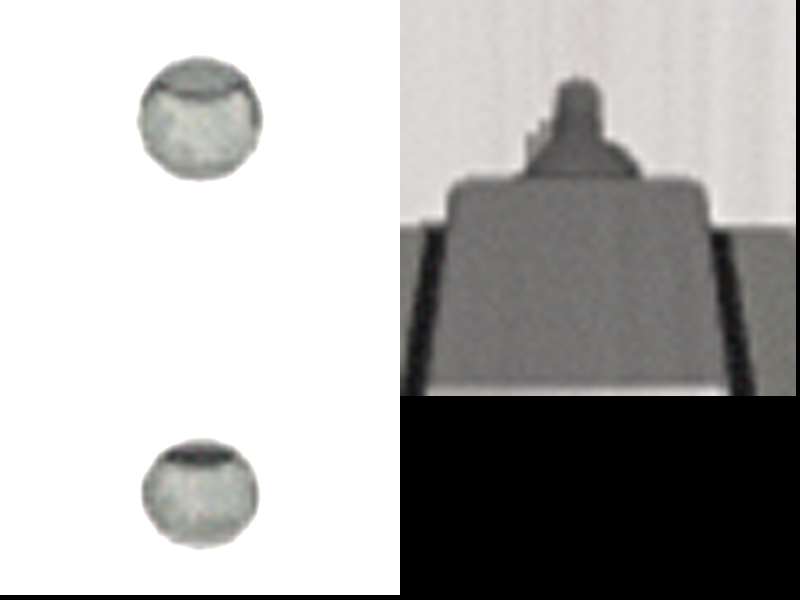

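The crop settles it: a dark lens at the +y side of both holes, so the strip is out by about +10 mm towards +y. The pin sits about 0.5 mm back in the hand. I'll put the nose 5 mm off-centre towards +y.

Request:
{"method": "step_arm", "body": {"targets": "4.5 1.3 40 0;4.5 1.3 70 0;4.5 1.3 80 0;4.5 1.3 84 0;4.5 1.3 87 0;4.5 1.3 89 0;4.5 1.3 91 0;4.5 1.3 92 0;4.5 1.3 92 0"}}

```text
t: 8.6
tcp_pos: [0.5309, -0.1343, 0.0907]
tool_rot: [0.692, 0.722, 0.0, 0.0]
force: [0.2, 0.1, -1.9]
finger_gap: 0.252
gripper_force: 51.7
```

Request:
{"method": "step_arm", "body": {"targets": "0 0 0.5 0;0 0 1 0;0 0 1.5 0;0 0 2 0;0 0 2.5 0;0 0 2.5 0;0 0 2.5 0"}}

```text
t: 9.3
tcp_pos: [0.5307, -0.1341, 0.0878]
tool_rot: [0.692, 0.722, -0.0, -0.0]
force: [0.2, -0.9, -2.0]
finger_gap: 0.248
gripper_force: 51.7
```

Request:
{"method": "step_arm", "body": {"targets": "0 0 0.5 0;0 0 1 0;0 0 1.5 0;0 0 2 0;0 0 2 0"}}

```text
t: 9.8
tcp_pos: [0.5306, -0.1341, 0.0857]
tool_rot: [0.692, 0.722, -0.0, -0.0]
force: [0.2, 0.1, -1.7]
finger_gap: 0.248
gripper_force: 51.7
```

Request:
{"method": "step_arm", "body": {"targets": "0 0 0.5 0;0 0 1 0;0 0 1.5 0;0 0 2 0;0 0 2 0"}}

```text
t: 10.3
tcp_pos: [0.5306, -0.1341, 0.0837]
tool_rot: [0.692, 0.722, -0.0, -0.0]
force: [0.3, -0.1, -1.9]
finger_gap: 0.247
gripper_force: 51.7
```

It's in the strip with no contact force. Drawing towards -y now.

Request:
{"method": "step_arm", "body": {"targets": "-1 0 0 0;-2 0 0 0;-3 0 0 0;-4 0 0 0;-5 0 0 0;-5 0 0 0"}}

```text
t: 10.9
tcp_pos: [0.5307, -0.138, 0.0838]
tool_rot: [0.692, 0.722, 0.001, -0.001]
force: [0.3, 4.8, -0.4]
finger_gap: 0.245
gripper_force: 51.7
```

Request:
{"method": "step_arm", "body": {"targets": "-1 0 0 0;-2 0 0 0;-3 0 0 0;-3 0 0 0"}}

```text
t: 11.3
tcp_pos: [0.5308, -0.1412, 0.0837]
tool_rot: [0.692, 0.722, 0.0, -0.001]
force: [0.4, 4.5, -1.2]
finger_gap: 0.247
gripper_force: 51.7
```

Request:
{"method": "step_arm", "body": {"targets": "1 0 0 0;2.9 0 1 0;2.9 0 3 0;2.9 0 5 0;2.9 0 7 0;2.9 0 9 0;2.9 0 10 0;2.9 0 10 0"}}

```text
t: 12.1
tcp_pos: [0.5308, -0.1393, 0.0736]
tool_rot: [0.692, 0.722, -0.0, -0.0]
force: [0.2, 1.3, -1.0]
finger_gap: 0.247
gripper_force: 51.7
```

Request:
{"method": "step_arm", "body": {"targets": "0 0 1 0;0 0 2 0;0 0 3 0;0 0 4 0;0 0 5 0;0 0 5 0"}}

```text
t: 12.7
tcp_pos: [0.5307, -0.1387, 0.0688]
tool_rot: [0.692, 0.722, 0.0, -0.0]
force: [0.3, 3.0, 0.4]
finger_gap: 0.249
gripper_force: 52.0
```

Request:
{"method": "step_arm", "body": {"targets": "0 0 0.7 0;0 0 1.4 0;0 0 2.1 0;0 0 3 0;0 0 3 0"}}

```text
t: 13.2
tcp_pos: [0.5306, -0.1385, 0.0659]
tool_rot: [0.692, 0.722, 0.0, -0.001]
force: [-0.5, 5.3, 3.4]
finger_gap: 0.248
gripper_force: 52.5
```

Request:
{"method": "step_arm", "body": {"targets": "0 0 0.7 0;0 0 1.4 0;0 0 2.1 0;0 0 3 0;0 0 3 0"}}

```text
t: 13.7
tcp_pos: [0.5305, -0.1385, 0.0629]
tool_rot: [0.692, 0.722, 0.0, -0.001]
force: [-0.0, 5.9, 4.2]
finger_gap: 0.244
gripper_force: 52.5
```

Request:
{"method": "step_arm", "body": {"targets": "0 0 0.7 0;0 0 1.4 0;0 0 2.1 0;0 0 3 0;0 0 3 0"}}

```text
t: 14.2
tcp_pos: [0.5304, -0.1385, 0.0599]
tool_rot: [0.692, 0.722, 0.0, -0.001]
force: [-0.1, 5.2, 3.2]
finger_gap: 0.249
gripper_force: 52.5
```

Request:
{"method": "step_arm", "body": {"targets": "0 0 0.7 0;0 0 1.4 0;0 0 2.1 0;0 0 3 0;0 0 3 0"}}

```text
t: 14.7
tcp_pos: [0.5302, -0.1384, 0.0564]
tool_rot: [0.692, 0.722, -0.0, -0.001]
force: [-0.2, 5.6, 2.0]
finger_gap: 0.244
gripper_force: 52.2
```

Request:
{"method": "step_arm", "body": {"targets": "0 0 0.5 0;0 0 1 0;0 0 1 0"}}

```text
t: 15.0
tcp_pos: [0.5303, -0.1385, 0.0555]
tool_rot: [0.692, 0.722, -0.0, -0.001]
force: [-1.3, 4.9, 2.4]
finger_gap: 0.244
gripper_force: 52.2
```

Request:
{"method": "step_arm", "body": {"targets": "0 0 0.3 0;0 0 0.6 0;0 0 0.6 0"}}

```text
t: 15.3
tcp_pos: [0.5303, -0.1386, 0.0553]
tool_rot: [0.692, 0.722, -0.0, -0.001]
force: [-0.3, 5.4, 4.6]
finger_gap: 0.248
gripper_force: 52.5
```

Request:
{"method": "step_arm", "body": {"targets": "0 0 0 0;0 0 0 0;0 0 0 0;0 0 0 0;0 0 0 0", "gripper": 0}}

```text
t: 15.8
tcp_pos: [0.531, -0.1396, 0.0552]
tool_rot: [0.692, 0.722, -0.0, 0.0]
force: [-0.1, -0.4, -0.0]
finger_gap: 0.998
gripper_force: 0.0
```

Request:
{"method": "step_arm", "body": {"targets": "0 0 -30 0;0 0 -80 0;0 0 -126 0;0 0 -126 0;0 0 -126 0;0 0 -126 0"}}

```text
t: 16.4
tcp_pos: [0.5299, -0.1388, 0.1802]
tool_rot: [0.692, 0.722, -0.0, -0.001]
force: [-0.2, -0.1, -0.4]
finger_gap: 0.994
gripper_force: 0.0
```

```bash
python3 - <<'E'
from fit import *
C,im=snap("wrist","w4"); s=m.sense(); np.save("w4.npy",C[3]); np.savez("s4.npz",**s); print(s["t"],s["tcp_pos"],s["force"])
_,sc=snap("scene"); 
k=np.zeros((600,800,3),np.uint8); a=cv2.resize(im[90:270,190:320],None,fx=3,fy=3,interpolation=2);k[:540,:390]=a
b=cv2.resize(sc[130:210,110:210],(400,320),interpolation=2);k[:320,400:]=b
_,sd=snap("side");k[330:600,400:]=cv2.resize(sd[115:195,250:360],(400,270),interpolation=2);cv2.imwrite("pics/w4c.png",k[:,:,::-1])
E
```

```text
16.45 [ 0.5297 -0.1388  0.1797] [-0.4014  0.2636 -0.2121]
```

View pics/w4c.png

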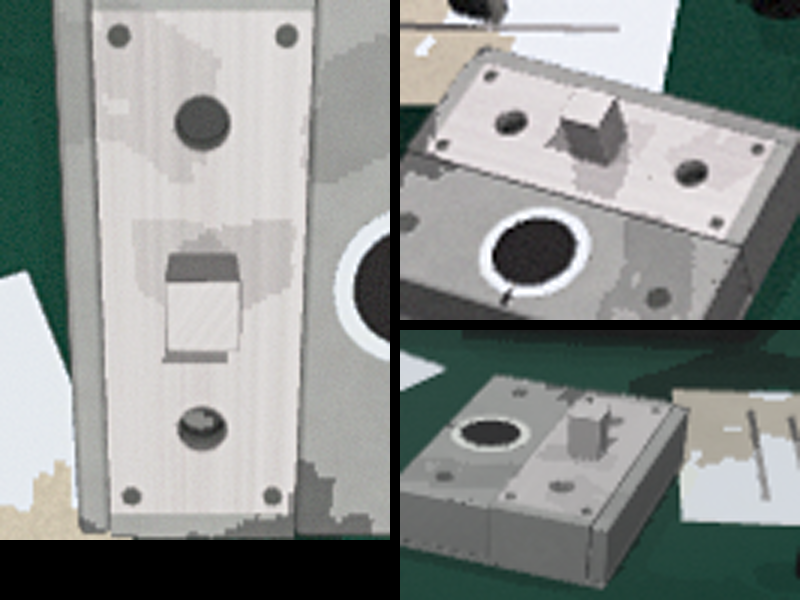

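The pin's head sits flat on the plate in all three views, and both end holes are open. Now the near bolt; its head is round, so I can keep this yaw.

Request:
{"method": "step_arm", "body": {"targets": "383 -36 0 0;383 -36 0 0;383 -36 0 0;383 -36 0 0;383 -36 0 0;383 -36 0 0;383 -36 0 0;383 -36 0 0;383 -36 0 0;383 -36 0 0;383 -36 0 0"}}

```text
t: 17.65
tcp_pos: [0.4785, 0.2408, 0.1805]
tool_rot: [0.692, 0.722, -0.001, -0.0]
force: [-0.5, -0.2, -0.7]
finger_gap: 1.001
gripper_force: 0.0
```

```bash
cat > bolt.py <<'E'
from fit import *
import sys
name,gx,gy=sys.argv[1],float(sys.argv[2]),float(sys.argv[3])
C,im=snap("wrist",name); s=m.sense(); W=R.from_quat(s["tool_rot"]).as_matrix()
x,y=np.round(proj(C,(gx,gy,.074))).astype(int); hsv=cv2.cvtColor(im,41); b=((hsv[...,1]<45)&(hsv[...,2]>150)).astype(np.uint8)
w=np.zeros_like(b); w[y-16:y+17,x-18:x+19]=b[y-16:y+17,x-18:x+19]
c=max(cv2.findContours(w,0,1)[0],key=cv2.contourArea); e=cv2.minEnclosingCircle(c); M=cv2.boundingRect(c)
mc=np.array([M[0]+(M[2]-1)/2,M[1]+(M[3]-1)/2]); X=atz(C,mc,.074)
print(s["t"],s["tcp_pos"],"guess px",x,y,"found",mc,M[2:],X,"tool mm",1000*W.T@(X-s["tcp_pos"]))
for r in m.mark_of("wrist","bolt_a"):
    print(np.round(r["position"]),round(r["p"],2),1000*W.T@(atz(C,r["position"],.046)-s["tcp_pos"]))
E
python3 bolt.py w5 .4782 .2427
python3 - <<'E'
from fit import *
im=cv2.imread("pics/w4.png"); C=list(cam("wrist")); C[3]=np.load("w4.npy"); s=np.load("s4.npz"); g=cv2.cvtColor(im,6); W=R.from_quat(s["tool_rot"]).as_matrix()
for n,X in(("L",(.5279,-.0872,.048)),("R",(.5323,-.1908,.048))):
    p=np.round(proj(C,X)).astype(int); q,e=fit(g,p); Y=atz(C,q,.048); print(n,q,e,Y,1000*W.T@(Y-s["tcp_pos"]))
E
```

```text
17.7 [0.4787 0.2405 0.1807] guess px 257 191 found [255.5 190. ] (26, 25) [0.4771 0.2434 0.074 ] tool mm [  2.9464  -1.3236 106.6725]
[255. 186.] 0.87 [ -1.829   -1.8235 134.6762]
[342.  73.] 0.81 [101.7399  74.3021 134.5149]
[412.  66.] 0.77 [107.3571 134.0795 134.4358]
[363. 257.] 0.68 [-81.3664 114.3356 134.5792]
[369. 161.] 0.57 [ 22.9656 107.9703 134.5218]
L [256.9586 130.6881] [18.4428 18.5546] [ 0.5277 -0.0869  0.048 ] [ 51.6573   0.5534 131.8108]
R [256.9178 232.477 ] [14.5905 16.4301] [ 0.532  -0.1905  0.048 ] [-51.9545   0.5065 131.6505]
```

Request:
{"method": "step_arm", "body": {"targets": "2.3 -1.2 45 0;2.3 -1.2 85 0;2.3 -1.2 112 0;2.3 -1.2 127 0;2.3 -1.2 127 0;2.3 -1.2 127 0"}}

```text
t: 18.35
tcp_pos: [0.4779, 0.2432, 0.0543]
tool_rot: [0.693, 0.721, -0.0, -0.0]
force: [-0.1, 0.1, -1.1]
finger_gap: 1.001
gripper_force: 0.0
```

Request:
{"method": "step_arm", "body": {"targets": "0 0 0 0;0 0 0 0;0 0 0 0;0 0 0 0;0 0 0 0;0 0 0 0;0 0 0 0", "gripper": 1, "squeeze": 40}}

```text
t: 19.05
tcp_pos: [0.4776, 0.2443, 0.0549]
tool_rot: [0.692, 0.722, 0.0, 0.0]
force: [-0.9, -0.0, 5.9]
finger_gap: 0.262
gripper_force: 39.0
```

Request:
{"method": "step_arm", "body": {"targets": "0 0 -40 0;0 0 -85 0;0 0 -126 0;0 0 -126 0;0 0 -126 0;0 0 -126 0"}}

```text
t: 19.65
tcp_pos: [0.4759, 0.2437, 0.1788]
tool_rot: [0.692, 0.722, -0.001, -0.001]
force: [-0.3, 0.4, -1.3]
finger_gap: 0.262
gripper_force: 40.7
```

```bash
cat > hand.py <<'E'
from fit import *
import sys
C,im=snap("wrist",sys.argv[1]); s=m.sense(); W=R.from_quat(s["tool_rot"]).as_matrix(); t=s["tcp_pos"]
hsv=cv2.cvtColor(im,41); P=lambda x,y,z: proj(C,t+W@np.array([x,y,z]))
print(s["t"],t,s["finger_gap"],"head top px",P(0,0,-.021),"edges +x",P(.012,0,-.021),"-x",P(-.012,0,-.021),"shank tip",P(0,0,.029),"+x edge",P(.006,0,.029))
c=int(round(P(0,0,0)[0])); print("col",c,[(r,int(im[r,c].mean())) for r in range(205,330,2)])
E
python3 hand.py w6; python3 - <<'E'
import cv2
im=cv2.imread("pics/w6.png");cv2.imwrite("pics/w6c.png",cv2.resize(im[190:340,190:320],None,fx=4,fy=4,interpolation=2))
E
```

```text
19.7 [0.4758 0.2437 0.1784] 0.2611777430972847 head top px [256.7467 275.9704] edges +x [256.7411 254.1158] -x [256.7519 296.6636] shank tip [256.6333 230.683 ] +x edge [256.6301 222.1673]
col 257 [(205, 169), (207, 173), (209, 169), (211, 168), (213, 173), (215, 94), (217, 43), (219, 63), (221, 61), (223, 63), (225, 125), (227, 127), (229, 127), (231, 106), (233, 120), (235, 119), (237, 94), (239, 76), (241, 61), (243, 115), (245, 121), (247, 126), (249, 126), (251, 128), (253, 123), (255, 144), (257, 217), (259, 197), (261, 206), (263, 204), (265, 203), (267, 207), (269, 200), (271, 199), (273, 205), (275, 205), (277, 200), (279, 213), (281, 217), (283, 231), (285, 230), (287, 230), (289, 231), (291, 232), (293, 235), (295, 155), (297, 38), (299, 45), (301, 43), (303, 38), (305, 37), (307, 48), (309, 42), (311, 41), (313, 48), (315, 44), (317, 47), (319, 46), (321, 37), (323, 39), (325, 46), (327, 46), (329, 47)]
```

View pics/w6c.png

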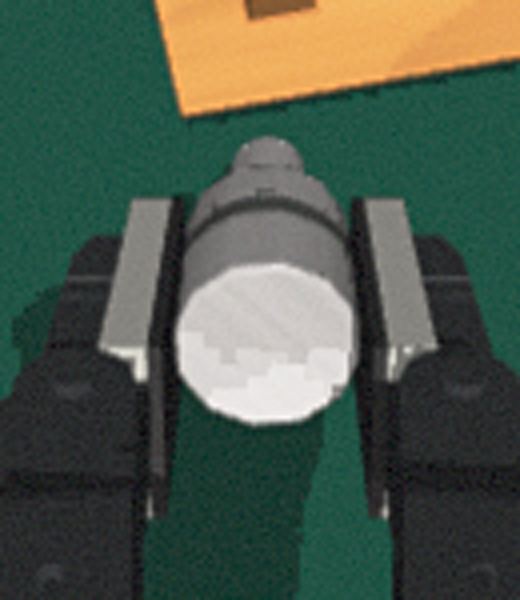

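The bolt is upright in the hand, about 1 mm back along tool x. On to the right-hand hole.

Request:
{"method": "step_arm", "body": {"targets": "-435 38.5 0 0;-435 38.5 0 0;-435 38.5 0 0;-435 38.5 0 0;-435 38.5 0 0;-435 38.5 0 0;-435 38.5 0 0;-435 38.5 0 0;-435 38.5 0 0;-435 38.5 0 0;-435 38.5 0 0;-435 38.5 0 0"}}

```text
t: 20.9
tcp_pos: [0.5331, -0.1873, 0.1788]
tool_rot: [0.692, 0.722, -0.0, -0.002]
force: [0.8, 0.0, -0.6]
finger_gap: 0.264
gripper_force: 40.6
```

```bash
cat > where.py <<'E'
from fit import *
import sys
hx,hy=float(sys.argv[1]),float(sys.argv[2]); A=[];B=[]
for i in range(4):
    C,im=snap("wrist",sys.argv[3]); s=m.sense(); A.append(s["tcp_pos"]); 
    W=R.from_quat(s["tool_rot"]).as_matrix()
    try: q,e=fit(cv2.cvtColor(im,7),np.round(proj(C,(hx,hy,.048))).astype(int)); B.append(1000*W.T@(atz(C,q,.048)-s["tcp_pos"]))
    except Exception as x: print(x)
t=np.mean(A,0); print(s["t"],t,"to hole (map)",1000*W.T@(np.array([hx,hy,.048])-t),"to hole (seen)",np.mean(B,0),e)
E
python3 where.py .5321 -.1907 w7
```

```text
21.1 [ 0.5337 -0.1872  0.1796] to hole (map) [ -3.5344  -1.6746 131.6166] to hole (seen) [ -3.5858  -1.5917 131.6154] [16.2991 17.187 ]
```

Request:
{"method": "step_arm", "body": {"targets": "-2.6 -1.6 45 0;-2.6 -1.6 80 0;-2.6 -1.6 95 0;-2.6 -1.6 98 0;-2.6 -1.6 100 0;-2.6 -1.6 101.5 0;-2.6 -1.6 102.5 0;-2.6 -1.6 102.5 0"}}

```text
t: 21.9
tcp_pos: [0.5333, -0.1917, 0.0786]
tool_rot: [0.692, 0.722, 0.0, 0.001]
force: [-0.7, 0.7, -1.0]
finger_gap: 0.264
gripper_force: 40.6
```

Request:
{"method": "step_arm", "body": {"targets": "0 0 1 0;0 0 2 0;0 0 3 0;0 0 4 0;0 0 5 0;0 0 6 0;0 0 6 0"}}

```text
t: 22.6
tcp_pos: [0.5328, -0.1915, 0.0718]
tool_rot: [0.692, 0.722, -0.0, -0.0]
force: [-0.2, 0.4, 0.9]
finger_gap: 0.263
gripper_force: 40.9
```

Request:
{"method": "step_arm", "body": {"targets": "0.7 -0.2 0 0;1.5 -0.5 0 0;1.5 -0.5 1 0;1.5 -0.5 2 0;1.5 -0.5 3 0;1.5 -0.5 3 0"}}

```text
t: 23.2
tcp_pos: [0.5321, -0.1899, 0.0684]
tool_rot: [0.692, 0.722, -0.0, -0.0]
force: [0.5, 0.2, -1.3]
finger_gap: 0.263
gripper_force: 40.7
```

Request:
{"method": "step_arm", "body": {"targets": "0 0 1 0;0 0 2 0;0 0 3 0;0 0 4 0;0 0 5 0;0 0 5 0"}}

```text
t: 23.8
tcp_pos: [0.5322, -0.19, 0.0635]
tool_rot: [0.692, 0.722, -0.0, -0.0]
force: [0.5, 0.0, -1.1]
finger_gap: 0.261
gripper_force: 40.7
```

Request:
{"method": "step_arm", "body": {"targets": "0 0 1 0;0 0 2 0;0 0 3 0;0 0 4 0;0 0 5 0;0 0 5.6 0;0 0 5.6 0"}}

```text
t: 24.5
tcp_pos: [0.5322, -0.19, 0.058]
tool_rot: [0.692, 0.722, -0.0, -0.0]
force: [0.4, -0.2, -0.7]
finger_gap: 0.26
gripper_force: 40.7
```

Request:
{"method": "step_arm", "body": {"targets": "0 0 0.3 0;0 0 0.6 0;0 0 0.9 0;0 0 0.9 0"}}

```text
t: 24.9
tcp_pos: [0.5322, -0.19, 0.0572]
tool_rot: [0.692, 0.722, -0.0, -0.0]
force: [0.9, 0.2, -0.9]
finger_gap: 0.261
gripper_force: 40.7
```

Request:
{"method": "step_arm", "body": {"targets": "0 0 0 0;0 0 0 0;0 0 0 0;0 0 0 0;0 0 0 0", "gripper": 0}}

```text
t: 25.4
tcp_pos: [0.5323, -0.1901, 0.0573]
tool_rot: [0.692, 0.722, 0.0, 0.0]
force: [-0.6, -0.3, -0.4]
finger_gap: 1.0
gripper_force: 0.0
```

Request:
{"method": "step_arm", "body": {"targets": "0 0 -30 0;0 0 -75 0;0 0 -123 0;0 0 -123 0;0 0 -123 0"}}

```text
t: 25.9
tcp_pos: [0.5328, -0.1903, 0.1816]
tool_rot: [0.692, 0.722, 0.0, 0.002]
force: [-0.8, -0.5, -1.1]
finger_gap: 0.999
gripper_force: 0.0
```

Request:
{"method": "step_arm", "body": {"targets": "455 72 0 0;455 72 0 0;455 72 0 0;455 72 0 0;455 72 0 0;455 72 0 0;455 72 0 0;455 72 0 0;455 72 0 0;455 72 0 0;455 72 0 0;455 72 0 0"}}

```text
t: 27.1
tcp_pos: [0.5837, 0.2663, 0.1786]
tool_rot: [0.692, 0.722, -0.002, -0.001]
force: [-0.3, -0.2, -0.2]
finger_gap: 0.997
gripper_force: 0.0
```

```bash
python3 bolt.py w8 .585 .2677
```

```text
27.15 [0.584  0.2658 0.179 ] guess px 259 192 found [258. 190.] (27, 29) [0.5843 0.2695 0.074 ] tool mm [  3.8165   0.7666 105.0215]
[231.  98.] 0.79 [ 81.0084 -23.7189 132.9887]
[296.  92.] 0.76 [ 85.9204  34.6767 132.8141]
[271. 268.] 0.75 [-93.863   14.8893 133.1118]
[256. 181.] 0.61 [  3.8054  -1.5558 133.0283]
```

Request:
{"method": "step_arm", "body": {"targets": "2.6 0.5 45 0;2.6 0.5 85 0;2.6 0.5 110 0;2.6 0.5 124.5 0;2.6 0.5 124.5 0;2.6 0.5 124.5 0"}}

```text
t: 27.8
tcp_pos: [0.5862, 0.2696, 0.0566]
tool_rot: [0.692, 0.722, 0.001, 0.0]
force: [-0.1, 1.0, -0.0]
finger_gap: 1.0
gripper_force: 0.0
```

Request:
{"method": "step_arm", "body": {"targets": "0 0 0 0;0 0 0 0;0 0 0 0;0 0 0 0;0 0 0 0;0 0 0 0;0 0 0 0", "gripper": 1, "squeeze": 40}}

```text
t: 28.5
tcp_pos: [0.5855, 0.2704, 0.0565]
tool_rot: [0.692, 0.722, 0.0, 0.0]
force: [-1.0, 0.5, 5.9]
finger_gap: 0.259
gripper_force: 39.2
```

Request:
{"method": "step_arm", "body": {"targets": "0 0 -40 0;0 0 -85 0;0 0 -126 0;0 0 -126 0;0 0 -126 0;0 0 -126 0"}}

```text
t: 29.1
tcp_pos: [0.5837, 0.2698, 0.1799]
tool_rot: [0.692, 0.722, -0.002, -0.001]
force: [-0.5, -0.9, -1.6]
finger_gap: 0.263
gripper_force: 40.7
```

```bash
python3 hand.py w9
```

```text
29.15 [0.5836 0.2698 0.1794] 0.2614447219537794 head top px [256.8132 275.8853] edges +x [256.8089 254.0413] -x [256.8173 296.5691] shank tip [256.6873 230.6389] +x edge [256.6844 222.1265]
col 257 [(205, 191), (207, 190), (209, 191), (211, 187), (213, 192), (215, 140), (217, 45), (219, 70), (221, 78), (223, 75), (225, 149), (227, 153), (229, 158), (231, 142), (233, 151), (235, 148), (237, 154), (239, 103), (241, 74), (243, 137), (245, 152), (247, 153), (249, 153), (251, 151), (253, 154), (255, 175), (257, 241), (259, 231), (261, 230), (263, 230), (265, 231), (267, 232), (269, 233), (271, 229), (273, 232), (275, 240), (277, 239), (279, 237), (281, 245), (283, 245), (285, 245), (287, 245), (289, 245), (291, 245), (293, 248), (295, 189), (297, 43), (299, 53), (301, 44), (303, 52), (305, 44), (307, 53), (309, 59), (311, 59), (313, 56), (315, 45), (317, 51), (319, 48), (321, 55), (323, 52), (325, 50), (327, 56), (329, 54)]
```

Request:
{"method": "step_arm", "body": {"targets": "-353 -70.5 0 0;-353 -70.5 0 0;-353 -70.5 0 0;-353 -70.5 0 0;-353 -70.5 0 0;-353 -70.5 0 0;-353 -70.5 0 0;-353 -70.5 0 0;-353 -70.5 0 0;-353 -70.5 0 0;-353 -70.5 0 0;-353 -70.5 0 0"}}

```text
t: 30.35
tcp_pos: [0.5298, -0.0837, 0.1815]
tool_rot: [0.691, 0.723, -0.0, -0.0]
force: [0.1, 0.1, -0.5]
finger_gap: 0.258
gripper_force: 40.6
```

```bash
python3 where.py .5277 -.087 w10
```

```text
30.55 [ 0.5299 -0.0842  0.1817] to hole (map) [ -2.6632  -2.3318 133.6839] to hole (seen) [ -2.457   -2.3267 133.6839] [16.1467 17.1575]
```

Request:
{"method": "step_arm", "body": {"targets": "-1 -2.4 45 0;-1 -2.4 80 0;-1 -2.4 93 0;-1 -2.4 96 0;-1 -2.4 96 0;-1 -2.4 96 0"}}

```text
t: 31.15
tcp_pos: [0.5287, -0.087, 0.0871]
tool_rot: [0.692, 0.722, 0.001, 0.001]
force: [-0.1, -0.3, -1.1]
finger_gap: 0.263
gripper_force: 40.6
```

```bash
python3 where.py .5277 -.087 w11
```

```text
31.35 [ 0.5284 -0.0869  0.0871] to hole (map) [-0.0425 -0.8365 39.068 ] to hole (seen) [-1.5911 -0.7803 39.0695] [27.133  27.5766]
```

Request:
{"method": "step_arm", "body": {"targets": "0.9 -0.7 2 0;0.9 -0.7 4 0;0.9 -0.7 6 0;0.9 -0.7 7.5 0;0.9 -0.7 9 0;0.9 -0.7 10 0;0.9 -0.7 11 0;0.9 -0.7 11 0"}}

```text
t: 32.15
tcp_pos: [0.5266, -0.0857, 0.0746]
tool_rot: [0.692, 0.722, -0.0, -0.0]
force: [-0.6, -0.5, -0.8]
finger_gap: 0.259
gripper_force: 40.6
```

Request:
{"method": "step_arm", "body": {"targets": "0 0 1 0;0 0 2 0;0 0 3 0;0 0 4 0;0 0 5 0;0 0 6 0;0 0 6 0"}}

```text
t: 32.85
tcp_pos: [0.5269, -0.0856, 0.0686]
tool_rot: [0.692, 0.722, 0.0, 0.0]
force: [0.9, 1.9, -0.3]
finger_gap: 0.262
gripper_force: 40.7
```

Request:
{"method": "step_arm", "body": {"targets": "0 0.6 1 0;0 0.6 2 0;0 0.6 3 0;0 0.6 4 0;0 0.6 5 0;0 0.6 6 0;0 0.6 6 0"}}

```text
t: 33.55
tcp_pos: [0.5272, -0.0856, 0.0625]
tool_rot: [0.692, 0.722, -0.0, -0.0]
force: [0.3, 0.9, -0.8]
finger_gap: 0.265
gripper_force: 40.7
```

Request:
{"method": "step_arm", "body": {"targets": "0 0 1 0;0 0 2 0;0 0 3 0;0 0 4 0;0 0 4.6 0;0 0 4.6 0"}}

```text
t: 34.15
tcp_pos: [0.5273, -0.0856, 0.0585]
tool_rot: [0.692, 0.722, 0.0, 0.0]
force: [-0.2, 1.3, 4.5]
finger_gap: 0.264
gripper_force: 41.3
```

Seated with a light touch. Release, lift and check.

Request:
{"method": "step_arm", "body": {"targets": "0 0 0 0;0 0 0 0;0 0 0 0;0 0 0 0;0 0 0 0", "gripper": 0}}

```text
t: 34.65
tcp_pos: [0.5273, -0.0858, 0.058]
tool_rot: [0.692, 0.722, -0.0, -0.0]
force: [0.3, -0.3, 0.3]
finger_gap: 1.0
gripper_force: 0.0
```

Request:
{"method": "step_arm", "body": {"targets": "0 0 -30 0;0 0 -75 0;-50 0 -120 0;-50 0 -140 0;-50 0 -140 0;-50 0 -140 0"}}

```text
t: 35.25
tcp_pos: [0.5294, -0.1359, 0.1986]
tool_rot: [0.692, 0.722, 0.0, 0.001]
force: [0.4, 0.9, -0.4]
finger_gap: 0.996
gripper_force: 0.0
```

```bash
python3 - <<'E'
from fit import *
C,im=snap("wrist","w12"); print(m.sense()["t"],m.sense()["tcp_pos"])
_,sc=snap("scene");_,sd=snap("side")
k=np.zeros((600,800,3),np.uint8); a=cv2.resize(im[90:280,190:320],None,fx=3,fy=3,interpolation=2);k[:570,:390]=a
k[:320,400:]=cv2.resize(sc[130:210,110:210],(400,320),interpolation=2);k[330:600,400:]=cv2.resize(sd[110:190,255:365],(400,270),interpolation=2);cv2.imwrite("pics/w12c.png",k[:,:,::-1])
E
```

```text
35.3 [ 0.5285 -0.1351  0.1975]
```

View pics/w12c.png

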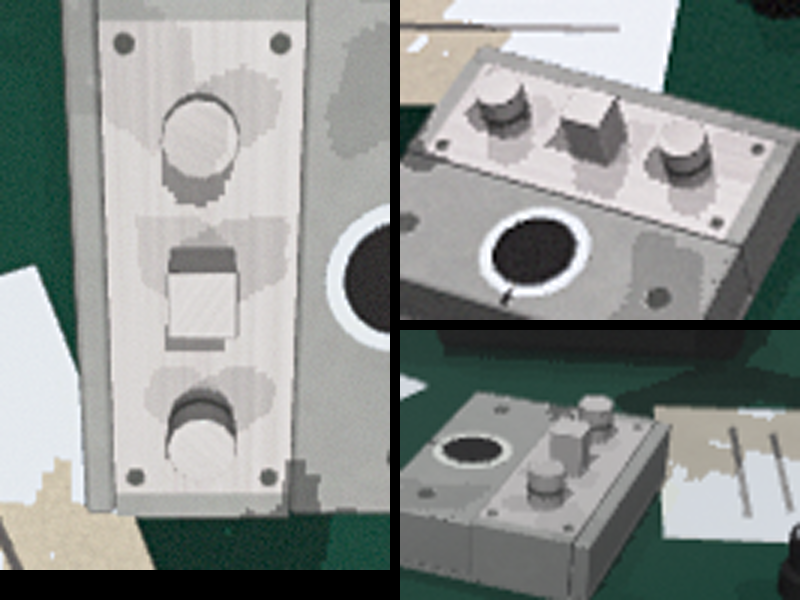

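All three heads sit on the plate. A quick numeric check on height and centring before handing in.

```bash
python3 - <<'E'
from fit import *
C,im=snap("wrist"); hsv=cv2.cvtColor(im,41)
for n,X,h in(("L",(.5277,-.087),.028),("M",(.5300,-.1389),.034),("R",(.5321,-.1907),.028)):
    p=proj(C,(*X,.048+h)); ring=np.array([proj(C,(X[0]+.012*np.cos(a),X[1]+.012*np.sin(a),.048+h)) for a in np.linspace(0,6.28,24)])
    cv2.polylines(im,[np.round(ring*8).astype(np.int32)],True,(255,0,0),1,shift=3); print(n,p)
cv2.imwrite("pics/w13c.png",cv2.resize(im[90:280,190:320],None,fx=3.1,fy=3.1,interpolation=2)[:,:,::-1])
for q in("drift_pin","bolt_a"): print(q,[(np.round(r["position"],1).tolist(),round(r["p"],2),np.round(atz(C,r["position"],.048),4).tolist()) for r in m.mark_of("wrist",q)])
E
```

```text
L [258.9456 137.3748]
M [258.9159 194.8638]
R [258.641  241.8974]
drift_pin [([260.0, 185.2], 0.55, [0.5313, -0.1398, 0.048])]
bolt_a [([259.9, 134.0], 0.94, [0.5288, -0.0874, 0.048]), ([256.3, 232.6], 0.69, [0.5298, -0.1942, 0.048]), ([260.2, 172.5], 0.2, [0.5309, -0.1262, 0.048])]
```

View pics/w13c.png

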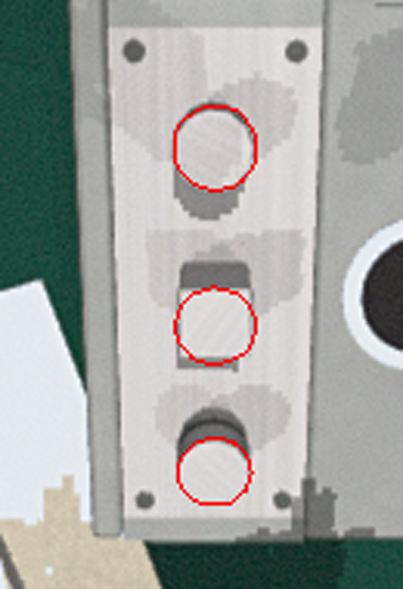

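The expected outlines of the fully seated heads fall right on the real ones, so I'm handing it in.

```bash
python3 -c "
from station import manip as m
print(m.sign_off())"
```

```text
the job is handed in; nothing more can be done
None
```

I handed the job in at about 35 s: the pin drew the strip into line and sits fully home, with one bolt fully home in each end hole; measured forces stayed below about 7 N. The hand-in returned no verdict.

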